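# Hang the framed medal on the side-opening hooks

## Task

The framed medal is standing in its wooden cradle. Lift it out by its red tab and hang it on the stand's twin hooks: bring its crossbar in sideways through the open mouths, under the roofs of the hooks, and let it down to the bottom of both throats, so that it hangs freely and still. Be gentle, feeling your way: never push the frame or the gripper hard against the stand, nor let the frame fall into the throats, and leave everything else on the bench where it is.

Things in the scene. Friction and masses are not known exactly. Their poses are not given: they have to be found in the camera images.
- frame: Upright medal frame, 0.25-0.45 kg: steel-edged square 80 wide (x), 8 thick (y), 80 high, brass medal in it; above it a neck 30 wide, 8 thick (z 80-118 mm). Origin: centre of its underside; z up, x along its width. Same front and back: may hang either way round. Starts upright in the cradle, x along the cradle's x.
- frame_bar (a point): Middle of the frame's crossbar, 92 mm above its underside: a round steel bar 8 mm in diameter along the frame's x, reaching 70 mm to either side. Axes as frame.
- frame_grip (a point): Middle of the red grip tab on the frame's neck: 32 wide (x), 12 thick (y), 44 mm high; 140 mm above the frame's underside, 48 mm above the bar. Grip it from above across its 12 mm thickness. Axes as frame.
- cradle: Fixed wooden cradle, 120 (x) x 70 (y) x 31 mm high, with a slot along x in its middle (88 long, 10 wide, floor 6 mm above the bench) in which the frame stands. Origin: centre of its underside.
- stand: Fixed stand: grey foot 130 x 150 x 10 mm; steel post 16 mm thick at its y +50 mm, top 165 mm up; on it a blue clamp (top 12 mm above the seat axis) with two equal hooks. Origin on the bench under seat; z up, x through both hooks, mouths open to -y. The pose is the foot's: the hooks, clamped by hand, are NOT measured, see seat.
- seat (a point): NOMINAL middle of the axis of a seated bar, 165 mm above the stand's origin; fixed to the foot, its axes as stand. The true seat axis of the (rigid, parallel) hooks is off it by up to 10 mm either way in z and, independently, up to 10 mm either way in y: find lips and back wall by touch.
- lip (a point): NOMINAL lip tops, middle between the hooks: y -31, z +20 mm from seat, off like it. Hooks: aluminium plates 8 mm thick at x +54 and -54 mm (100 mm clear between; the frame hangs there). From the TRUE seat axis: lip y -50 to -5.5, flat top z +20, open above for y below -8, so a bar can be set down on it; then slide to +y.
- wall (a point): NOMINAL back walls, middle between the hooks: y +5.5, z +24 mm from seat, off like it. From the TRUE seat axis: throat y -5.5 to +5.5, floor z -4; wall y +5.5 to +22, up to z +40; roof over the throat y -8 to +5.5, z +32 to +40 (12 mm above the lip), so no way in from straight above. A crosspiece joins the hooks, y +22 to +32, z -8 to +8.
- medal_a: small brass medal lying flat, 42 mm across, 6 mm thick; a bystander, leave it. Origin: centre of its underside.
- medal_b: small copper medal lying flat, 36 mm across, 6 mm thick; a bystander, leave it. Origin: centre of its underside.
- loupe: black eye loupe standing on the bench, 38 mm across, 34 mm high; a bystander, leave it. Origin: centre of its underside.
- turned_block: turned dark wooden block, 60 mm across, 44 mm high; a bystander, leave it. Origin: centre of its underside.
- polish_jar: closed jar, 52 mm across, 55 mm high; a bystander, leave it. Origin: centre of its underside.
- graver: hand graver lying on the bench, 130 mm long, under 35 mm high; a bystander, leave it. Origin: centre of its underside.
- bench_brush: bench brush lying on the bench, 150 mm long, under 35 mm high; a bystander, leave it. Origin: centre of its underside.
Things that resemble listed ones, but are neither listed nor needed, are in the scene too. Of the things shaped like the cradle, the wooden one is meant.

How it is judged:
By the outcome, as a careful person would: the job done as asked, in the order asked, and still so for the second after the job is handed in, with the robot touching nothing.
It also fails if it takes over 69 s, if anything falls off the work surface, if the arm or the gripper's body presses on something with over 40 N, if the wrist force passes 120 N, or if a joint passes its speed limit or range.

## Robot

A 7-joint arm with a two-finger parallel gripper is mounted at the origin on the work surface. World frame = base frame: x ahead of the robot, y to its left, z up, the work surface at z = 0. Lengths are in m, angles in rad, forces in N, time in s.
With the tool pointing down it reaches from about 0.35 to 0.9 m from the base axis. Payload 8.1 kg.
Tool frame: the origin (TCP) lies on the centre line of the jaws, within the pads' length; the fingertips stand 19 mm ahead of it and the grasp point (between the pads) is the TCP; z points along the fingers, y is the direction in which the jaws open and shut (so a half turn about z gives the same grasp; the last joint's range is limited). The gripper opens to 92 mm and grips with 3 to 60 N. Pads are 19 mm wide; open, the fingers measure 130 mm over their backs; the gripper's body (75 mm by 190 mm) begins 47 mm behind the grasp point.
Start: joints at [-1.352, 0.434, 0.025, 1.573, -0.012, 1.134, -0.075], TCP at [0.198, 0.593, 0.246] pointing down, gripper open.
Joint ranges: [-2.62, 2.62], [-0.44, 2.09], [-1.27, 1.32], [0.08, 2.57], [-1.32, 4.46], [0.12, 2], [-2.74, 2.74]. Speed limits (rad/s): [2.22, 2.22, 3.01, 3.01, 3.14, 3.14, 3.14].

## Interface

Orientations are given as a rotation vector (axis times angle).
In Python, from cell import monitor, imaging, workorder, outline_of gives the robot as it stands.
- The arm moves only by the tool move_arm, never from a script. Its argument "series" is a list of rows, each a list of 6 numbers: the shift along the world's x, y, z in cm, then the turn, a rotation vector about the world's x, y, z in degrees. A call has 1 to 8 rows; each row shifts and turns the commanded pose from where the row before left it; what a row does not reach is not made up. A row lasts 1/10 s, in which the tool goes at most 50 mm and 8.59 degrees, less where a joint would pass 70% of its speed; a pose out of reach is approached as far as the arm can. A call with a gripper value outside its range is refused whole. "grip" is the opening, from 0 (shut) to 1 (fully open), set as the call begins (left out, the last holds). The fingers move at their own pace and stop on an object; "force" is the grip in N (left out, the last holds). Time passes only in rows, so rows that do not move let the fingers close. It gives the time, the measured TCP pose, the force and the opening at its end, in the units of the state.
- monitor.observe(): the state, without advancing time (a new reading comes with each control period).
- imaging.get_image(name): name is "side" or "top"; returns a dict with "color" (384x512x3 uint8, red, green, blue), "fx", "fy", "cx", "cy" (pixels), "rvec" (rotation vector, rad) and "tvec" (3), from world to camera coordinates, as OpenCV has them. Camera axes: x right, y down, z forward; pixel columns grow to the right and rows downward; lengths in m; the calibration is good to about 2 mm. A picture is of the moment at which its call begins. There is no depth.
- workorder.sign_off(): hands the job in, once; it reports no verdict.
Trained networks look in the newest picture that a camera, given by its name, has taken for a name from the list of things; names that differ only in an ending like _2 or _b are one class to them, and where a whole thing is asked for, a point or a joint stands for the part that bears it (a point fixed in the world has none). Each returns a list of dicts, best first, with "p" (0 to 1); they miss things now and then, are a little off and sometimes report something else, mostly with a low value. They report only what shows in the picture. A call takes as long as a camera call. They do not tell look-alikes from the thing itself.
- outline_of(camera, thing): "mask" (384x512 bool, what is visible of it) and "rect" ([left, top, width, height] in pixels, round what is visible of it).
The state is a dict: "clock": time; "joints": joint angles; "dq": joint speeds; "joint_efforts": joint torques, N m; "position": TCP position; "ee_rot": TCP orientation; "force": force on the tool from outside, world axes, zero at the start; "ft_torque": the same for the moment, N m; "width": opening from 0.0 (shut) to 1.0 (fully open).
Only numpy, scipy, OpenCV 4.12 (cv2) and the standard library are available. Lean on these libraries where they do the work, as an engineer would, in place of code of your own. Each camera call takes 0.05 s, during which the arm holds its last target. There are 200 camera calls.

## Working session

There is one attempt and no reset: what is moved stays moved. The work goes in short steps, Python scripts to look and compute and a tool call to move; the robot and the scene stay as the last step left them, time stands still between calls to the robot, and variables do not carry over. Pictures are saved under pics/ and viewed, about 8 in all and at most 12, crops included, and the job is handed in when it is done.

Besides the shell and the picture viewer there is one more tool, called after ">>>" by a JSON object that holds its "api" and its "payload", one argument or row to a line. move_arm: Moves the arm, as the interface text tells. Its arguments: {"type":"object","properties":{"series":{"type":"array"},"grip":{"type":"number"},"force":{"type":"number"}},"required":["series"]}

```bash
mkdir -p pics; ls
cat > h.py <<'E'
import numpy as np, cv2
from cell import monitor, imaging, workorder, outline_of
def cam(n):
    d=imaging.get_image(n); K=np.array([[d['fx'],0,d['cx']],[0,d['fy'],d['cy']],[0,0,1.]])
    return d['color'],K,np.array(d['rvec'],float),np.array(d['tvec'],float)
def proj(c,P): return cv2.projectPoints(np.atleast_2d(np.array(P,float)),c[2],c[3],c[1],None)[0][:,0]
def ray(c,uv,z):
    R=cv2.Rodrigues(c[2])[0]; o=-R.T@c[3]; d=R.T@np.linalg.inv(c[1])@np.array([uv[0],uv[1],1.])
    return o+d*(z-o[2])/d[2]
E
python3 - <<'E'
from h import *
s=monitor.observe(); print({k:np.round(v,3) for k,v in s.items()})
for n in('side','top'):
    c=cam(n); cv2.imwrite(f'pics/{n}0.png',cv2.resize(c[0][:,:,::-1],(800,600),interpolation=cv2.INTER_CUBIC))
    R=cv2.Rodrigues(c[2])[0]; print(n,-R.T@c[3],R[2],c[1][0,0])
    for t in('frame','cradle','stand','medal_a','loupe','turned_block','polish_jar','graver','bench_brush'):
        print(t,[(round(o['p'],2),o['rect']) for o in outline_of(n,t)][:4])
E
```

```text
pics
{'clock': np.float64(0.0), 'joints': array([-1.352,  0.435,  0.025,  1.574, -0.012,  1.134, -0.075]), 'dq': array([-0.004, -0.001, -0.   , -0.001, -0.   ,  0.001,  0.001]), 'joint_efforts': array([-1.0000e-03, -6.6786e+01,  9.8500e-01, -3.1446e+01, -6.1000e-02,
        4.3000e-02,  0.0000e+00]), 'position': array([0.198, 0.592, 0.245]), 'ee_rot': array([-5.030e-01, -3.101e+00,  3.000e-03]), 'force': array([ 0.628, -0.756, -0.93 ]), 'ft_torque': array([-0.016, -0.032,  0.019]), 'width': np.float64(1.003)}
side [0.48298421 0.65968681 0.90649806] [ 0.02337251 -0.6729164  -0.7393492 ] 469.79047048211197
frame [(0.85, [229.0, 134.1, 49.9, 44.8]), (0.42, [215.9, 255.5, 81.8, 120.1])]
cradle [(0.94, [267.3, 127.5, 43.6, 26.9]), (0.74, [227.1, 163.9, 52.9, 34.2]), (0.65, [313.8, 150.8, 53.2, 34.6])]
stand [(0.66, [216.7, 255.8, 81.0, 122.8])]
medal_a [(0.57, [249.3, 214.5, 12.7, 16.9]), (0.47, [224.6, 223.8, 16.9, 10.2])]
loupe [(0.68, [180.3, 178.2, 14.6, 22.9])]
turned_block [(0.66, [150.3, 220.5, 26.5, 32.7])]
polish_jar [(0.67, [190.5, 198.0, 20.4, 27.9])]
graver [(0.57, [292.0, 216.4, 31.8, 12.4])]
bench_brush [(0.78, [174.8, 136.3, 52.7, 11.3]), (0.74, [223.4, 223.2, 15.3, 12.2])]
top [ 0.33594297 -0.05909948  1.07113173] [ 0.18196247  0.00646261 -0.98328424] 444.9256274063016
frame [(0.74, [309.8, 156.7, 24.7, 56.7])]
cradle [(0.83, [362.9, 205.2, 40.6, 53.9]), (0.73, [311.9, 263.6, 57.7, 59.2]), (0.64, [292.5, 164.1, 47.3, 57.4])]
stand [(0.61, [82.5, 163.0, 97.2, 74.1])]
medal_a [(0.76, [251.0, 188.7, 15.7, 18.6]), (0.69, [240.9, 171.2, 13.8, 18.4]), (0.24, [355.4, 105.8, 22.5, 56.3])]
loupe [(0.75, [288.7, 120.3, 15.1, 16.1]), (0.63, [256.2, 211.2, 10.1, 53.3])]
turned_block [(0.91, [220.5, 98.6, 21.8, 24.4]), (0.17, [289.0, 120.8, 15.2, 13.7])]
polish_jar [(0.94, [254.0, 133.4, 16.6, 23.3])]
graver [(0.65, [253.9, 211.5, 11.8, 55.7])]
bench_brush [(0.87, [359.8, 106.7, 16.2, 58.2])]
```

View pics/side0.png

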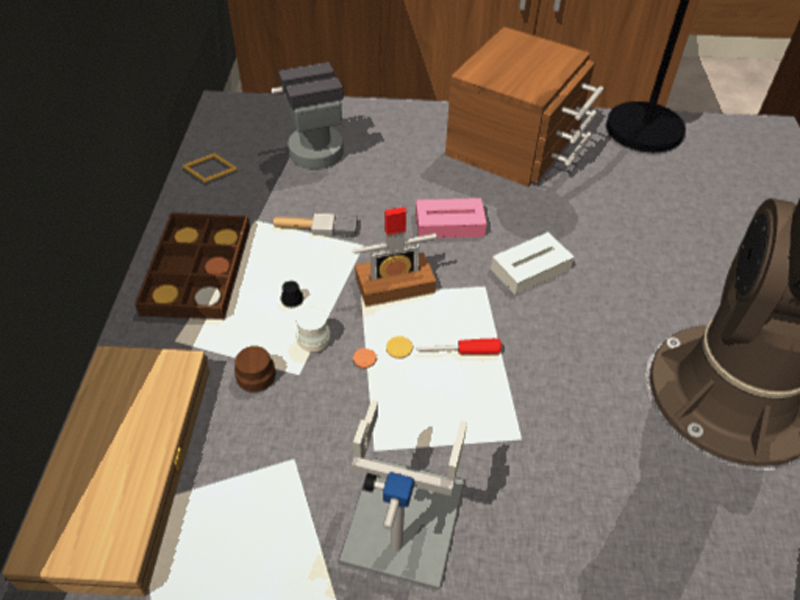

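View pics/top0.png

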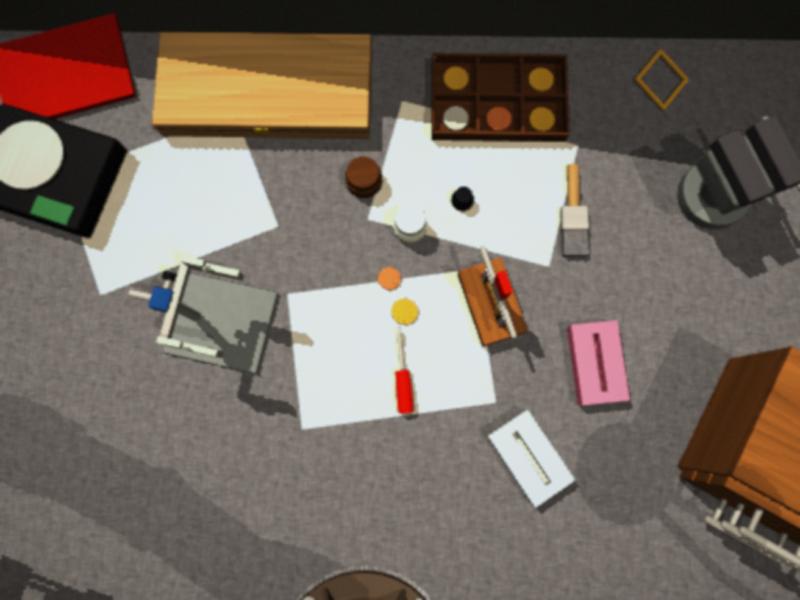

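Things shaped like the cradle (top view, 800x600 px): brown at (490,302) with the framed medal and red tab standing in it, pink at (600,362), white at (532,458). The brown one is wood, so it is the one meant. The stand is at (215,310), with its mouths opening to the right (world -y). Next I'll enlarge crops to confirm this and read corners.

Run:
```python
from h import *
def crop(c,u,v,w,h,k): 
    I=cv2.resize(c[0][v:v+h,u:u+w,::-1],(w*k,h*k),interpolation=cv2.INTER_CUBIC)
    for i in range(0,w,10): cv2.putText(I,str(u+i),(i*k,8),0,.3,(255,0,255)); I[:,i*k]=I[:,i*k]//2+64
    for i in range(0,h,10): cv2.putText(I,str(v+i),(0,i*k+4),0,.3,(255,0,255)); I[i*k]=I[i*k]//2+64
    return I
t=cam('top'); s=cam('side')
cv2.imwrite('pics/f1.png',np.hstack([crop(t,285,155,55,75,7),crop(s,222,128,55,75,7)]))
cv2.imwrite('pics/s1.png',np.hstack([crop(t,80,160,105,120,4)[:480],crop(s,210,250,95,120,4)]))
```

```text
(no output)
```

View pics/f1.png

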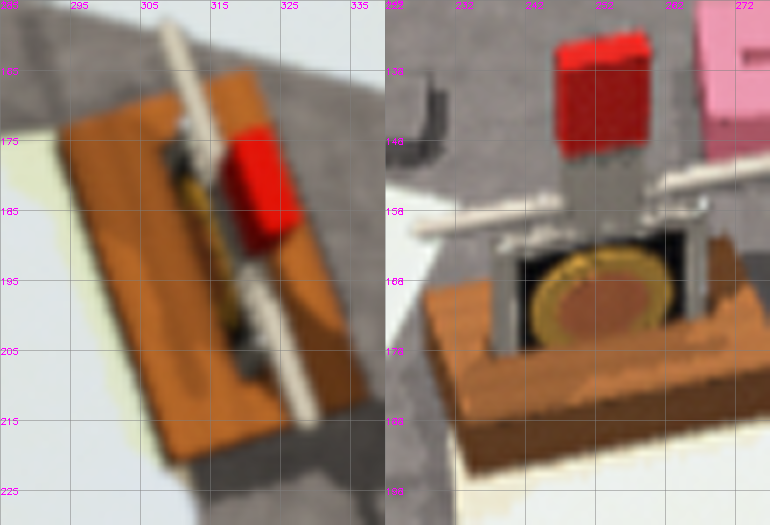

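View pics/s1.png

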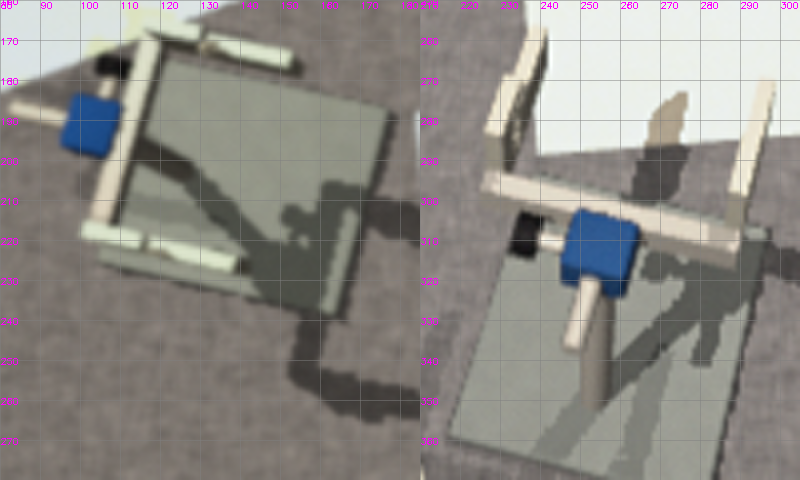

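```bash
cat > fit.py <<'E'
from h import *
from scipy.optimize import least_squares
t=cam('top'); s=cam('side')
def W(p,P):
    c,n=np.cos(p[2]),np.sin(p[2]); P=np.array(P,float)
    return np.c_[p[0]+c*P[:,0]-n*P[:,1],p[1]+n*P[:,0]+c*P[:,1],P[:,2]]
def res(f,obs):
    return np.concatenate([(proj(c,f(P))-uv) for c,P,uv in obs]).ravel()
m=1e-3
# frame
ft=[((-70,0,98),(329.6,215)),((70,0,98),(308.3,158.6)),((16,6,168),(318.6,174.7)),((16,-6,168),(323.6,172.9)),((-16,-6,168),(328.1,185.7)),((-16,6,168),(322.9,188.1))]
fs=[((70,0,98),(226.7,160.1)),((-70,0,98),(278.4,151.7)),((16,6,168),(247,138)),((-16,6,168),(259.6,136.3)),((16,6,124),(247.7,150.6)),((-16,6,124),(259.6,148.9)),((16,-6,168),(246.6,134.9)),((-16,-6,168),(259.1,132.6))]
ct=[((60,35,31),(293.3,173.9)),((60,-35,31),(320.7,164.7)),((-60,35,31),(310,221.4)),((-60,-35,31),(338.1,212.1))]
cs=[((60,35,31),(233.7,188)),((60,-35,31),(227.7,169.4)),((60,35,0),(234.6,196.1))]
mk=lambda c,l:(c,np.array([a for a,b in l])*m,np.array([b for a,b in l]))
fo,co=[mk(t,ft),mk(s,fs)],[mk(t,ct),mk(s,cs)]
x0=[*ray(t,(313,193),.03)[:2],.35]
for nm,o in(('frame',fo),('fr top',fo[:1]),('fr side',fo[1:]),('cradle',co),('both',fo+co)):
    r=least_squares(lambda p:res(lambda P:W(p,P),o),x0,loss='soft_l1'); print(nm,np.round(r.x,4),np.degrees(r.x[2]).round(1)); print(np.round(res(lambda P:W(r.x,P),o),1)) if nm in('frame','cradle') else 0
# stand: x,y,yaw, footoffset f(y of foot centre), dy,dz
foot=[((65,-75,10),0),((-65,-75,10),0),((-65,75,10),0),((65,75,10),0)]
St=[('f',(65,-75,10),(178.75,188)),('f',(-65,-75,10),(165,239.5)),('f',(-65,75,5),(104.2,226.2)),
('h',(54,-50,185),(154.5,174.25)),('h',(-54,-50,185),(140,225.5)),('h',(54,-8,205),(130,169.5)),('h',(-54,-8,205),(115.5,220)),('h',(-54,22,205),(100.5,217.5))]
Ss=[('f',(-65,-75,10),(297,308)),('f',(65,75,10),(216.75,359.25)),('f',(-65,75,5),(281.6,374.4)),('p',(0,58,10),(253.75,352.5)),
('h',(-54,-50,185),(296.25,270.5)),('h',(54,-50,185),(239.25,257.5))]
def rs(q):
    out=[]
    for c,l in((t,St),(s,Ss)):
        P=np.array([np.array(a,float)+{'f':[0,q[3]*1e3,0],'h':[0,q[4]*1e3,q[5]*1e3],'p':[0,0,0]}[k] for k,a,_ in l])*m
        out.append((proj(c,W(q,P))-np.array([b for *_,b in l])).ravel())
    return np.concatenate(out+[np.array(q[4:])/.01*.3])
x0=[*ray(t,(145,205),.01)[:2],-.25,0,0,0]
r=least_squares(rs,x0,loss='soft_l1'); print('stand',np.round(r.x,4),np.degrees(r.x[2])); print(np.round(rs(r.x),1))
J=np.linalg.inv(r.jac.T@r.jac); print(np.sqrt(np.diag(J)).round(4))
E
python3 fit.py
```

```text
frame [ 0.5208 -0.1844  0.3335] 19.1
[-0.3  1.1 -0.1 -1.3 -1.  -0.9 -0.6 -0.9  0.2  0.7 -0.1  0.1 -1.2  0.8
  1.3 -0.9  0.5 -0.8  0.9 -1.4 -0.3  0.3  0.5 -0.3 -0.4 -0.9 -0.  -0.9]
fr top [ 0.5203 -0.1851  0.3419] 19.6
fr side [ 0.5211 -0.1827  0.3055] 17.5
cradle [ 0.5183 -0.1857  0.3312] 19.0
[ 0.1 -0.3  0.3 -0.  -0.1 -0.3 -0.  -0.2  0.7  0.3  0.2 -0.2  0.   0.4]
both [ 0.5199 -0.1849  0.3325] 19.1
stand [ 0.4815  0.2212 -0.1961  0.0112  0.0064 -0.0128] -11.237098575713318
[-0.9 -1.9 -0.5 -0.8  0.3 -0.6 -1.9  0.4 -0.9  0.2  0.2 -1.1  0.5  0.3
  0.9 -0.4  0.5 -2.5  0.3 -1.5  0.8  1.5 -0.6 -0.1  0.6 -0.1  0.6  0.1
  0.2 -0.4]
[0.0008 0.002  0.0099 0.0026 0.0023 0.002 ]
```

Run:
```python
from h import *
s=monitor.observe(); R=cv2.Rodrigues(np.array(s['ee_rot'],float))[0]; print(R.round(3), np.degrees(np.arctan2(R[1,1],R[0,1])), s['position'], s['clock'])
```

```text
[[-0.949  0.316  0.   ]
 [ 0.316  0.949  0.   ]
 [-0.     0.    -1.   ]] 71.55685864541594 [0.19771382 0.59290891 0.24573413] 1.2
```

>>> {"api": "move_arm", "payload": {
  "series": [
    [0,0,4,0,0,0],
    [0,0,4,0,0,0],
    [2,-4.4,0,0,0,2],
    [2,-4.4,0,0,0,2],
    [2,-4.4,0,0,0,2],
    [2,-4.4,0,0,0,2],
    [2,-4.4,0,0,0,2],
    [2,-4.4,0,0,0,2]
  ],
  "grip": 0.6
}}

```text
clock: 2.0
position: [0.3182, 0.327, 0.326]
ee_rot: [0.174, 3.136, 0.001]
force: [1.3, 0.7, 0.4]
width: 0.6
```

>>> {"api": "move_arm", "payload": {
  "series": [
    [2,-4.4,0,0,0,2],
    [2,-4.4,0,0,0,2],
    [2,-4.4,0,0,0,2],
    [2,-4.4,0,0,0,2],
    [2,-4.4,0,0,0,2],
    [2,-4.4,0,0,0,2],
    [2,-4.4,0,0,0,3],
    [2,-4.4,0,0,0,3]
  ]
}}

```text
clock: 2.8
position: [0.4782, -0.0249, 0.3262]
ee_rot: [-0.32, 3.124, 0.001]
force: [0.6, 1.0, -0.0]
width: 0.596
```

>>> {"api": "move_arm", "payload": {
  "series": [
    [1.06,-4,0,0,0,2],
    [1.06,-4,0,0,0,2],
    [1.06,-4,0,0,0,2],
    [1.06,-3.95,0,0,0,1.5],
    [0,0,-4,0,0,0],
    [0,0,-4,0,0,0],
    [0,0,-2,0,0,0],
    [0,0,0,0,0,0]
  ]
}}

```text
clock: 3.6
position: [0.5184, -0.1819, 0.2231]
ee_rot: [0.519, -3.093, -0.003]
force: [0.6, -0.2, -0.3]
width: 0.602
```

Run:
```python
from h import *
s=monitor.observe(); R=cv2.Rodrigues(np.array(s['ee_rot'],float))[0]; print(np.degrees(np.arctan2(R[1,1],R[0,1])), s['position'])
P=s['position']
o=[]
for n,(u,v,w,h) in(('top',(285,150,55,75)),('side',(222,108,55,75))):
    c=cam(n); I=cv2.resize(c[0][v:v+h,u:u+w,::-1],None,fx=7,fy=7,interpolation=cv2.INTER_CUBIC)
    for z,col in((0.146,(255,255,0)),(.168,(0,255,0))):
        q=proj(c,[[.5208,-.1844,z]])[0]; cv2.circle(I,(int((q[0]-u)*7),int((q[1]-v)*7)),3,col,-1)
    o.append(I)
cv2.imwrite('pics/g1.png',np.hstack(o))
```

```text
109.04889468795444 [ 0.51840052 -0.18191374  0.22310155]
```

View pics/g1.png

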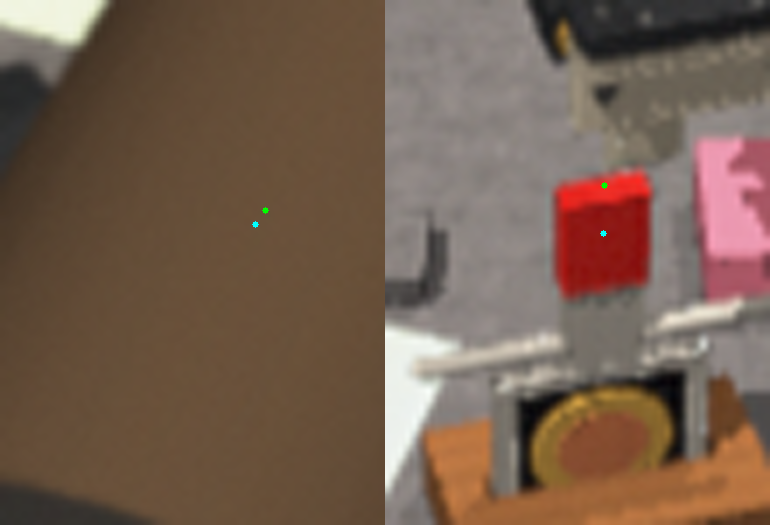

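The wooden cradle with the framed medal is confirmed. In the side crop the predicted tab centre (605,233) lies on the red tab, so I'm descending and gripping.

>>> {"api": "move_arm", "payload": {
  "series": [
    [0.24,-0.25,-1.5,0,0,0],
    [0,0,-2,0,0,0],
    [0,0,-2,0,0,0],
    [0,0,-1.5,0,0,0],
    [0,0,-0.7,0,0,0],
    [0,0,0,0,0,0],
    [0,0,0,0,0,0]
  ]
}}

```text
clock: 4.4
position: [0.5231, -0.1854, 0.1495]
ee_rot: [-0.52, 3.097, -0.001]
force: [-0.5, -0.6, 0.1]
width: 0.599
```

>>> {"api": "move_arm", "payload": {
  "series": [
    [0,0,0,0,0,0],
    [0,0,0,0,0,0],
    [0,0,0,0,0,0],
    [0,0,0,0,0,0],
    [0,0,0,0,0,0],
    [0,0,0,0,0,0]
  ],
  "grip": 0.05,
  "force": 20
}}

```text
clock: 5.0
position: [0.5225, -0.1851, 0.1488]
ee_rot: [-0.52, 3.098, 0.0]
force: [0.5, -0.0, 0.4]
width: 0.128
```

>>> {"api": "move_arm", "payload": {
  "series": [
    [0,0,0,0,0,0],
    [0,0,0.5,0,0,0],
    [0,0,1,0,0,0],
    [0,0,1.5,0,0,0],
    [0,0,2,0,0,0],
    [0,0,2,0,0,0],
    [0,0,2,0,0,0],
    [0,0,2,0,0,0]
  ],
  "force": 35
}}

```text
clock: 5.8
position: [0.5222, -0.1852, 0.2602]
ee_rot: [-0.52, 3.098, -0.0]
force: [1.1, 0.6, -3.4]
width: 0.126
```

>>> {"api": "move_arm", "payload": {
  "series": [
    [0,0,1.5,0,0,0],
    [0,0,0.5,0,0,0],
    [0,0,0,0,0,0],
    [0,0,0,0,0,0]
  ]
}}

```text
clock: 6.2
position: [0.5221, -0.1848, 0.2781]
ee_rot: [0.52, -3.097, -0.001]
force: [0.1, 0.1, -3.7]
width: 0.133
```

```bash
cat > st.py <<'E'
from h import *
q=np.array([.4815,.2212,-.1961])
def state(p=1):
    s=monitor.observe(); R=cv2.Rodrigues(np.array(s['ee_rot'],float))[0]
    c,n=np.cos(q[2]),np.sin(q[2]); d=np.array(s['position'])-[q[0],q[1],0]; f=np.array(s['force'])
    loc=lambda v:np.array([c*v[0]+n*v[1],-n*v[0]+c*v[1],v[2]])
    if p: print('t',round(s['clock'],2),'yaw',np.degrees(np.arctan2(R[1,1],R[0,1])).round(2)-90,'tilt',np.degrees(R[:2,2]).round(2),'pos',np.round(s['position'],4),'loc mm',(loc(d)*1e3).round(1),'Floc',loc(f).round(2),'T',loc(np.array(s['ft_torque'])).round(3),'w',round(s['width'],3))
if __name__=='__main__': state()
E
python3 st.py
```

```text
t 6.2 yaw 19.060000000000002 tilt [-0.06  0.02] pos [ 0.5221 -0.1848  0.2781] loc mm [ 118.9 -390.4  278.1] Floc [ 0.05  0.11 -3.67] T [0.133 0.048 0.001] w 0.133
```

>>> {"api": "move_arm", "payload": {
  "series": [
    [-0.2,1.2,0,0,0,-2],
    [-0.6,3,0,0,0,-3],
    [-0.6,3,0,0,0,-3],
    [-0.6,3,0,0,0,-3],
    [-0.6,3,0,0,0,-3],
    [-0.6,3,0,0,0,-3],
    [-0.6,3,0,0,0,-3],
    [-0.6,3,0,0,0,-3]
  ]
}}

```text
clock: 7.0
position: [0.4775, 0.038, 0.2779]
ee_rot: [-0.112, -3.138, 0.001]
force: [0.2, 0.1, -3.2]
width: 0.126
```

>>> {"api": "move_arm", "payload": {
  "series": [
    [-0.6,3,0,0,0,-3],
    [-0.6,3,0,0,0,-3],
    [-0.5,2.4,0,0,0,-1.3],
    [-0.3,1.2,0,0,0,0],
    [0,0,0,0,0,0],
    [0,0,0,0,0,0],
    [0,0,0,0,0,0],
    [0,0,0,0,0,0]
  ]
}}

```text
clock: 7.8
position: [0.4588, 0.1316, 0.2787]
ee_rot: [0.311, 3.126, -0.0]
force: [-1.2, -0.5, -3.8]
width: 0.126
```

```bash
cat > ov.py <<'E'
import sys
from st import *
state()
H=[float(a) for a in sys.argv[2:4]] # dy,dz mm
c_,n=np.cos(q[2]),np.sin(q[2])
def Wd(P): P=np.array(P,float)/1e3; return np.c_[q[0]+c_*P[:,0]-n*P[:,1],q[1]+n*P[:,0]+c_*P[:,1],P[:,2]]
o=[]
for nm,(u,v,w,h) in(('top',(80,140,105,110)),('side',(205,200,105,110))):
    c=cam(nm); k=4; I=cv2.resize(c[0][v:v+h,u:u+w,::-1],None,fx=k,fy=k,interpolation=cv2.INTER_CUBIC)
    def L(P,col,cl=False):
        a=((proj(c,Wd(P))-[u,v]+.5)*k).astype(int); cv2.polylines(I,[a.reshape(-1,1,2)],cl,col,1)
    prof=np.array([(-50,20),(-5.5,20),(-5.5,-4),(5.5,-4),(5.5,32),(-8,32),(-8,40),(22,40),(22,-8)])
    for x in(50,58,-50,-58): L([(x,a+H[0],165+b+H[1]) for a,b in prof],(0,0,255))
    for b in(8,-8): L([(x,a+H[0],165+b+H[1]) for x,a in((-58,22),(58,22),(58,32),(-58,32))],(0,255,0),True)
    f=float(sys.argv[4]); L([(65,f-75,10),(-65,f-75,10),(-65,f+75,10),(65,f+75,10)],(255,255,0),True)
    s=monitor.observe(); P=np.array(s['position']); R=cv2.Rodrigues(np.array(s['ee_rot'],float))[0]; ax=R[:,0]*.07; B=P-[0,0,.051]
    a=((proj(c,[B-ax,B+ax])-[u,v]+.5)*k).astype(int); cv2.line(I,tuple(map(int,a[0])),tuple(map(int,a[1])),(255,0,255),1)
    o.append(I)
cv2.imwrite('pics/'+sys.argv[1],np.hstack(o)[:600])
E
python3 ov.py o1.png 6.4 -12.8 11.2
```

```text
t 7.8 yaw -11.349999999999994 tilt [ 0.01 -0.01] pos [0.4588 0.1316 0.2787] loc mm [ -4.8 -92.3 278.7] Floc [-1.06 -0.71 -3.8 ] T [ 0.023 -0.003 -0.01 ] w 0.126
```

View pics/o1.png

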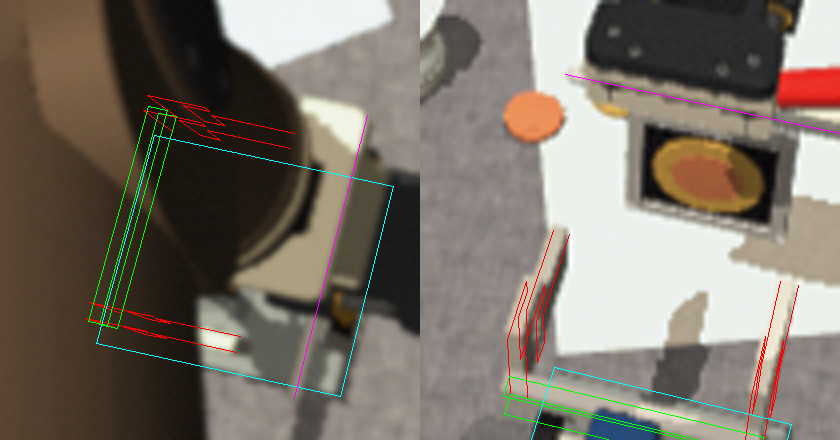

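The overlay matches the hooks to a few mm (left hook lip at (560,235), right at (790,285) in the side half). The crosspiece suggests the true dz is a little above the fitted -12.8. I'm moving over the lips and then feeling down.

>>> {"api": "move_arm", "payload": {
  "series": [
    [0.34,1.16,0,0,0,0],
    [0.4,1.2,0,0,0,0.1],
    [0.4,1.4,0,0,0,0],
    [0.4,1.4,0,0,0,0],
    [0.3,1.0,0,0,0,0],
    [0,0,-1,0,0,0],
    [0,0,-1,0,0,0],
    [0,0,0,0,0,0]
  ]
}}

```text
clock: 8.7
position: [0.4757, 0.1934, 0.2568]
ee_rot: [-0.306, -3.124, 0.004]
force: [-0.1, 0.1, -2.7]
width: 0.127
```

>>> {"api": "move_arm", "payload": {
  "series": [
    [0,0,-0.2,0,0,0],
    [0,0,-0.2,0,0,0],
    [0,0,-0.2,0,0,0],
    [0,0,-0.2,0,0,0],
    [0,0,-0.2,0,0,0],
    [0,0,0,0,0,0],
    [0,0,0,0,0,0]
  ]
}}

```text
clock: 9.4
position: [0.4769, 0.1945, 0.2488]
ee_rot: [0.305, 3.127, 0.0]
force: [-0.3, -0.0, -3.4]
width: 0.128
```

```bash
python3 st.py
```

```text
t 9.4 yaw -11.150000000000006 tilt [0. 0.] pos [0.4769 0.1945 0.2488] loc mm [  0.7 -27.1 248.8] Floc [-0.26 -0.05 -3.36] T [-0.016  0.01   0.002] w 0.128
```

>>> {"api": "move_arm", "payload": {
  "series": [
    [0,0,-0.1,0,0,0],
    [0,0,-0.1,0,0,0],
    [0,0,-0.1,0,0,0],
    [0,0,-0.1,0,0,0],
    [0,0,-0.1,0,0,0],
    [0,0,-0.1,0,0,0],
    [0,0,0,0,0,0]
  ]
}}

```text
clock: 10.1
position: [0.4768, 0.1945, 0.2426]
ee_rot: [-0.305, -3.127, 0.0]
force: [-0.0, 0.2, -3.0]
width: 0.132
```

>>> {"api": "move_arm", "payload": {
  "series": [
    [0,0,-0.1,0,0,0],
    [0,0,-0.1,0,0,0],
    [0,0,-0.1,0,0,0],
    [0,0,-0.1,0,0,0],
    [0,0,0,0,0,0]
  ]
}}

```text
clock: 10.6
position: [0.4768, 0.1944, 0.2386]
ee_rot: [-0.305, -3.127, 0.0]
force: [0.1, 0.1, -3.2]
width: 0.123
```

>>> {"api": "move_arm", "payload": {
  "series": [
    [0,0,-0.05,0,0,0],
    [0,0,-0.05,0,0,0],
    [0,0,-0.05,0,0,0],
    [0,0,-0.05,0,0,0],
    [0,0,0,0,0,0]
  ]
}}

```text
clock: 11.1
position: [0.4768, 0.1945, 0.2367]
ee_rot: [-0.305, -3.127, 0.0]
force: [-0.8, 0.3, -3.8]
width: 0.127
```

>>> {"api": "move_arm", "payload": {
  "series": [
    [0,0,-0.05,0,0,0],
    [0,0,-0.05,0,0,0],
    [0,0,-0.05,0,0,0],
    [0,0,-0.05,0,0,0],
    [0,0,0,0,0,0]
  ]
}}

```text
clock: 11.6
position: [0.4768, 0.1945, 0.2347]
ee_rot: [-0.305, -3.127, 0.0]
force: [-0.2, -0.0, -2.5]
width: 0.132
```

>>> {"api": "move_arm", "payload": {
  "series": [
    [0,0,-0.05,0,0,0],
    [0,0,-0.05,0,0,0],
    [0,0,-0.05,0,0,0],
    [0,0,0,0,0,0]
  ]
}}

```text
clock: 12.0
position: [0.4768, 0.1945, 0.2332]
ee_rot: [-0.305, -3.127, 0.0]
force: [0.5, 0.5, -3.2]
width: 0.126
```

>>> {"api": "move_arm", "payload": {
  "series": [
    [0,0,-0.05,0,0,0],
    [0,0,-0.05,0,0,0],
    [0,0,-0.05,0,0,0],
    [0,0,0,0,0,0]
  ]
}}

```text
clock: 12.4
position: [0.4769, 0.1945, 0.2317]
ee_rot: [-0.305, -3.127, 0.0]
force: [0.0, -0.6, -2.6]
width: 0.13
```

>>> {"api": "move_arm", "payload": {
  "series": [
    [0,0,-0.05,0,0,0],
    [0,0,-0.05,0,0,0],
    [0,0,-0.05,0,0,0],
    [0,0,0,0,0,0]
  ]
}}

```text
clock: 12.8
position: [0.477, 0.1945, 0.2313]
ee_rot: [0.305, 3.126, 0.001]
force: [-3.1, -1.0, 10.4]
width: 0.127
```

```bash
python3 st.py
```

```text
t 12.8 yaw -11.150000000000006 tilt [0.02 0.05] pos [0.477  0.1945 0.2313] loc mm [  0.8 -27.  231.3] Floc [-2.89 -1.58 10.42] T [-0.662  0.964  0.036] w 0.127
```

The lip was felt at TCP z of about 0.2315, so the hooks are about 9 mm low, which agrees with the picture. I'm raising 1.5 mm and sliding in.

>>> {"api": "move_arm", "payload": {
  "series": [
    [0,0,0.1,0,0,0],
    [0,0,0.08,0,0,0],
    [0,0,0,0,0,0],
    [0,0,0,0,0,0]
  ]
}}

```text
clock: 13.2
position: [0.4768, 0.1945, 0.2318]
ee_rot: [-0.305, -3.127, 0.0]
force: [0.3, -0.7, -2.9]
width: 0.128
```

```bash
python3 st.py
```

```text
t 13.2 yaw -11.14 tilt [-0.01 -0.01] pos [0.4768 0.1945 0.2318] loc mm [  0.6 -27.1 231.8] Floc [ 0.41 -0.59 -2.92] T [ 0.009  0.025 -0.041] w 0.128
```

>>> {"api": "move_arm", "payload": {
  "series": [
    [0.04,0.2,0,0,0,0],
    [0.04,0.2,0,0,0,0],
    [0.04,0.2,0,0,0,0],
    [0.04,0.2,0,0,0,0],
    [0.04,0.2,0,0,0,0],
    [0.04,0.2,0,0,0,0],
    [0,0,0,0,0,0]
  ]
}}

```text
clock: 13.9
position: [0.4793, 0.2069, 0.232]
ee_rot: [0.304, 3.127, 0.0]
force: [-1.3, 0.1, -3.4]
width: 0.126
```

```bash
python3 st.py
```

```text
t 13.9 yaw -11.120000000000005 tilt [0.01 0.01] pos [0.4793 0.2069 0.232 ] loc mm [  0.7 -14.4 232. ] Floc [-1.27 -0.11 -3.36] T [ 0.036  0.026 -0.013] w 0.126
```

>>> {"api": "move_arm", "payload": {
  "series": [
    [0.03,0.15,0.1,0,0,0],
    [0.03,0.15,0,0,0,0],
    [0.03,0.15,0,0,0,0],
    [0.03,0.15,0,0,0,0],
    [0.03,0.15,0,0,0,0],
    [0,0,0,0,0,0]
  ]
}}

```text
clock: 14.5
position: [0.4808, 0.2143, 0.233]
ee_rot: [0.304, 3.127, 0.0]
force: [0.0, -1.0, -3.1]
width: 0.13
```

>>> {"api": "move_arm", "payload": {
  "series": [
    [0.02,0.1,0,0,0,0],
    [0.02,0.1,0,0,0,0],
    [0.02,0.1,0,0,0,0],
    [0.01,0.05,0,0,0,0],
    [0,0,0,0,0,0]
  ]
}}

```text
clock: 15.0
position: [0.4815, 0.2176, 0.233]
ee_rot: [0.305, 3.127, 0.0]
force: [0.1, -0.5, -2.5]
width: 0.129
```

```bash
python3 st.py
```

```text
t 15.0 yaw -11.14 tilt [0. 0.] pos [0.4815 0.2176 0.233 ] loc mm [  0.7  -3.5 233. ] Floc [ 0.19 -0.47 -2.51] T [ 0.    -0.024  0.03 ] w 0.129
```

>>> {"api": "move_arm", "payload": {
  "series": [
    [0.01,0.05,0,0,0,0],
    [0.01,0.05,0,0,0,0],
    [0.01,0.05,0,0,0,0],
    [0.01,0.05,0,0,0,0],
    [0.01,0.05,0,0,0,0],
    [0,0,0,0,0,0]
  ]
}}

```text
clock: 15.6
position: [0.482, 0.2201, 0.233]
ee_rot: [0.305, 3.127, 0.0]
force: [-0.3, 0.1, -2.9]
width: 0.129
```

>>> {"api": "move_arm", "payload": {
  "series": [
    [0.01,0.05,0,0,0,0],
    [0.01,0.05,0,0,0,0],
    [0.01,0.05,0,0,0,0],
    [0.01,0.05,0,0,0,0],
    [0,0,0,0,0,0]
  ]
}}

```text
clock: 16.1
position: [0.4824, 0.2221, 0.233]
ee_rot: [0.305, 3.127, 0.0]
force: [0.1, 0.4, -3.1]
width: 0.13
```

>>> {"api": "move_arm", "payload": {
  "series": [
    [0.01,0.05,0,0,0,0],
    [0.01,0.05,0,0,0,0],
    [0.01,0.05,0,0,0,0],
    [0,0,0,0,0,0]
  ]
}}

```text
clock: 16.5
position: [0.4827, 0.2236, 0.233]
ee_rot: [0.305, 3.127, 0.0]
force: [-0.5, 0.2, -3.1]
width: 0.13
```

```bash
python3 st.py
```

```text
t 16.5 yaw -11.14 tilt [0. 0.] pos [0.4827 0.2236 0.233 ] loc mm [  0.7   2.6 233. ] Floc [-0.52  0.07 -3.12] T [ 0.045 -0.012  0.008] w 0.13
```

>>> {"api": "move_arm", "payload": {
  "series": [
    [0.01,0.05,0,0,0,0],
    [0.01,0.05,0,0,0,0],
    [0.01,0.05,0,0,0,0],
    [0,0,0,0,0,0]
  ]
}}

```text
clock: 16.9
position: [0.483, 0.2251, 0.233]
ee_rot: [0.305, 3.127, 0.0]
force: [1.0, -0.5, -3.4]
width: 0.131
```

>>> {"api": "move_arm", "payload": {
  "series": [
    [0.01,0.05,0,0,0,0],
    [0.01,0.05,0,0,0,0],
    [0,0,0,0,0,0]
  ]
}}

```text
clock: 17.2
position: [0.4832, 0.2261, 0.2331]
ee_rot: [0.305, 3.127, 0.0]
force: [0.7, 0.0, -2.6]
width: 0.132
```

>>> {"api": "move_arm", "payload": {
  "series": [
    [0.01,0.05,0,0,0,0],
    [0.01,0.05,0,0,0,0],
    [0,0,0,0,0,0]
  ]
}}

```text
clock: 17.5
position: [0.4834, 0.2271, 0.233]
ee_rot: [0.305, 3.127, 0.0]
force: [0.3, 0.1, -3.2]
width: 0.13
```

```bash
python3 st.py
```

```text
t 17.5 yaw -11.14 tilt [0. 0.] pos [0.4834 0.2271 0.233 ] loc mm [  0.7   6.2 233. ] Floc [ 0.28  0.11 -3.18] T [-0.041  0.033  0.022] w 0.13
```

>>> {"api": "move_arm", "payload": {
  "series": [
    [0.01,0.05,0,0,0,0],
    [0.01,0.05,0,0,0,0],
    [0,0,0,0,0,0]
  ]
}}

```text
clock: 17.8
position: [0.4836, 0.2281, 0.233]
ee_rot: [0.305, 3.127, 0.0]
force: [-0.2, 1.5, -2.9]
width: 0.129
```

>>> {"api": "move_arm", "payload": {
  "series": [
    [0.01,0.05,0,0,0,0],
    [0.01,0.05,0,0,0,0],
    [0,0,0,0,0,0]
  ]
}}

```text
clock: 18.1
position: [0.4838, 0.2287, 0.233]
ee_rot: [-0.305, -3.127, 0.001]
force: [-0.1, -1.2, -2.3]
width: 0.127
```

```bash
python3 st.py
```

```text
t 18.1 yaw -11.159999999999997 tilt [-0.01 -0.03] pos [0.4838 0.2287 0.233 ] loc mm [  0.8   7.8 233. ] Floc [ 0.14 -1.23 -2.31] T [-0.454  0.05  -0.09 ] w 0.127
```

>>> {"api": "move_arm", "payload": {
  "series": [
    [0.01,0.05,0,0,0,0],
    [0,0,0,0,0,0]
  ]
}}

```text
clock: 18.3
position: [0.4838, 0.2289, 0.233]
ee_rot: [-0.306, -3.126, 0.001]
force: [-0.8, -2.9, -2.0]
width: 0.131
```

```bash
python3 st.py
```

```text
t 18.3 yaw -11.180000000000007 tilt [-0.03 -0.04] pos [0.4838 0.2289 0.233 ] loc mm [  0.7   8.  233. ] Floc [-0.21 -3.05 -2.  ] T [-0.923  0.017 -0.196] w 0.131
```

The back wall was felt at local y of about 7.5, so the throat centre is y≈6.0, which matches vision. I'm backing off to the centre and lowering in small steps.

>>> {"api": "move_arm", "payload": {
  "series": [
    [-0.03,-0.15,0,0,0,0],
    [-0.025,-0.125,0,0,0,0],
    [0,0,0,0,0,0],
    [0,0,0,0,0,0]
  ]
}}

```text
clock: 18.7
position: [0.4834, 0.2271, 0.2331]
ee_rot: [0.304, 3.127, 0.001]
force: [-0.9, 0.6, -2.6]
width: 0.126
```

```bash
python3 st.py
```

```text
t 18.7 yaw -11.120000000000005 tilt [0.02 0.03] pos [0.4834 0.2271 0.2331] loc mm [  0.7   6.2 233.1] Floc [-1.03  0.44 -2.56] T [ 0.076 -0.02  -0.037] w 0.126
```

>>> {"api": "move_arm", "payload": {
  "series": [
    [0,0,-0.1,0,0,0],
    [0,0,-0.1,0,0,0],
    [0,0,-0.1,0,0,0],
    [0,0,-0.1,0,0,0],
    [0,0,-0.1,0,0,0],
    [0,0,0,0,0,0]
  ]
}}

```text
clock: 19.3
position: [0.4833, 0.2267, 0.2279]
ee_rot: [-0.305, -3.127, 0.0]
force: [0.0, 0.6, -2.5]
width: 0.13
```

```bash
python3 st.py
```

```text
t 19.3 yaw -11.150000000000006 tilt [-0.01 -0.01] pos [0.4833 0.2267 0.2279] loc mm [  0.6   5.8 227.9] Floc [-0.1   0.55 -2.55] T [-0.014  0.022  0.058] w 0.13
```

>>> {"api": "move_arm", "payload": {
  "series": [
    [0,0,-0.1,0,0,0],
    [0,0,-0.1,0,0,0],
    [0,0,-0.1,0,0,0],
    [0,0,-0.1,0,0,0],
    [0,0,-0.1,0,0,0],
    [0,0,0,0,0,0]
  ]
}}

```text
clock: 19.9
position: [0.4833, 0.2267, 0.2229]
ee_rot: [-0.305, -3.127, 0.0]
force: [-0.4, 0.2, -2.7]
width: 0.125
```

```bash
python3 st.py
```

```text
t 19.9 yaw -11.14 tilt [-0.01 -0.  ] pos [0.4833 0.2267 0.2229] loc mm [  0.7   5.8 222.9] Floc [-0.45  0.1  -2.72] T [0.02  0.063 0.   ] w 0.125
```

>>> {"api": "move_arm", "payload": {
  "series": [
    [0,0,-0.1,0,0,0],
    [0,0,-0.1,0,0,0],
    [0,0,-0.1,0,0,0],
    [0,0,-0.1,0,0,0],
    [0,0,-0.1,0,0,0],
    [0,0,-0.1,0,0,0],
    [0,0,-0.1,0,0,0],
    [0,0,0,0,0,0]
  ]
}}

```text
clock: 20.7
position: [0.4833, 0.2268, 0.2159]
ee_rot: [-0.305, -3.127, 0.0]
force: [0.8, 0.2, -4.1]
width: 0.131
```

```bash
python3 st.py
```

```text
t 20.7 yaw -11.14 tilt [-0.01 -0.01] pos [0.4833 0.2268 0.2159] loc mm [  0.7   5.8 215.9] Floc [ 0.73  0.3  -4.09] T [ 0.001  0.032 -0.041] w 0.131
```

>>> {"api": "move_arm", "payload": {
  "series": [
    [0,0,-0.1,0,0,0],
    [0,0,-0.1,0,0,0],
    [0,0,-0.1,0,0,0],
    [0,0,-0.1,0,0,0],
    [0,0,-0.1,0,0,0],
    [0,0,0,0,0,0]
  ]
}}

```text
clock: 21.3
position: [0.4833, 0.2267, 0.2109]
ee_rot: [-0.305, -3.127, 0.0]
force: [-0.9, -0.1, -2.7]
width: 0.128
```

>>> {"api": "move_arm", "payload": {
  "series": [
    [0,0,-0.05,0,0,0],
    [0,0,-0.05,0,0,0],
    [0,0,-0.05,0,0,0],
    [0,0,-0.05,0,0,0],
    [0,0,0,0,0,0]
  ]
}}

```text
clock: 21.8
position: [0.4833, 0.2268, 0.209]
ee_rot: [-0.305, -3.127, 0.0]
force: [0.3, 0.2, -3.0]
width: 0.129
```

```bash
python3 st.py
```

```text
t 21.8 yaw -11.14 tilt [-0.01 -0.  ] pos [0.4833 0.2268 0.209 ] loc mm [  0.7   5.8 209. ] Floc [ 0.23  0.21 -3.04] T [ 0.043  0.03  -0.053] w 0.129
```

Contact is expected near 0.207, so I'm feeling down in 0.3–0.5 mm steps.

>>> {"api": "move_arm", "payload": {
  "series": [
    [0,0,-0.05,0,0,0],
    [0,0,-0.05,0,0,0],
    [0,0,0,0,0,0]
  ]
}}

```text
clock: 22.1
position: [0.4833, 0.2268, 0.208]
ee_rot: [-0.305, -3.127, 0.0]
force: [-0.0, -0.4, -3.3]
width: 0.129
```

>>> {"api": "move_arm", "payload": {
  "series": [
    [0,0,-0.03,0,0,0],
    [0,0,-0.03,0,0,0],
    [0,0,0,0,0,0]
  ]
}}

```text
clock: 22.4
position: [0.4834, 0.2268, 0.2076]
ee_rot: [0.305, 3.127, 0.0]
force: [-0.9, -1.3, -2.3]
width: 0.126
```

```bash
python3 st.py
```

```text
t 22.4 yaw -11.14 tilt [0.01 0.01] pos [0.4834 0.2268 0.2076] loc mm [  0.8   5.9 207.6] Floc [-0.62 -1.45 -2.3 ] T [-0.078  0.133  0.015] w 0.126
```

>>> {"api": "move_arm", "payload": {
  "series": [
    [0,0,-0.02,0,0,0],
    [0,0,-0.02,0,0,0],
    [0,0,0,0,0,0],
    [0,0,0,0,0,0]
  ]
}}

```text
clock: 22.8
position: [0.4834, 0.2268, 0.2074]
ee_rot: [0.305, 3.127, 0.001]
force: [-2.9, -1.6, 5.8]
width: 0.13
```

```bash
python3 st.py; python3 ov.py o2.png 6 -9 11.2
```

```text
t 22.8 yaw -11.14 tilt [0.01 0.02] pos [0.4834 0.2268 0.2074] loc mm [  0.8   5.9 207.4] Floc [-2.53 -2.16  5.78] T [-0.43   0.506 -0.009] w 0.13
t 22.8 yaw -11.14 tilt [0.01 0.02] pos [0.4834 0.2268 0.2074] loc mm [  0.8   5.9 207.4] Floc [-2.53 -2.16  5.78] T [-0.43   0.506 -0.009] w 0.13
```

View pics/o2.png

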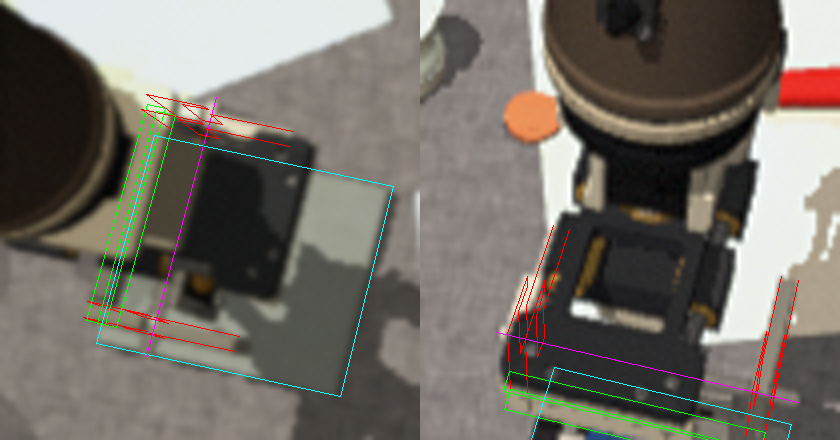

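The drop from lip contact to floor was 23.6 mm against a nominal 24, so the bar is seated. I'll unload the press, open moderately and withdraw straight up.

>>> {"api": "move_arm", "payload": {
  "series": [
    [0,0,0.02,0,0,0],
    [0,0,0.02,0,0,0],
    [0,0,0,0,0,0],
    [0,0,0,0,0,0]
  ],
  "force": 12
}}

```text
clock: 23.3
position: [0.4834, 0.2269, 0.2074]
ee_rot: [0.305, 3.127, 0.0]
force: [-0.6, 0.5, 2.0]
width: 0.13
```

>>> {"api": "move_arm", "payload": {
  "series": [
    [0,0,0,0,0,0],
    [0,0,0,0,0,0],
    [0,0,0,0,0,0],
    [0,0,0,0,0,0],
    [0,0,0,0,0,0]
  ],
  "grip": 0.4
}}

```text
clock: 23.8
position: [0.4834, 0.2268, 0.2074]
ee_rot: [0.305, 3.127, 0.0]
force: [-0.5, 0.7, 0.2]
width: 0.399
```

```bash
python3 st.py
```

```text
t 23.8 yaw -11.14 tilt [0. 0.] pos [0.4834 0.2268 0.2074] loc mm [  0.7   5.8 207.4] Floc [-0.67  0.58  0.24] T [-0.025 -0.066  0.009] w 0.399
```

Released with no residual force. I'm withdrawing straight up, then away towards -y for a clear view.

>>> {"api": "move_arm", "payload": {
  "series": [
    [0,0,0.5,0,0,0],
    [0,0,1,0,0,0],
    [0,0,1.5,0,0,0],
    [0,0,2,0,0,0],
    [0,0,2.5,0,0,0],
    [0,0,2.5,0,0,0],
    [0,0,2.5,0,0,0]
  ]
}}

```text
clock: 24.5
position: [0.4834, 0.2266, 0.3345]
ee_rot: [0.305, 3.126, 0.001]
force: [0.5, 0.1, -0.6]
width: 0.4
```

>>> {"api": "move_arm", "payload": {
  "series": [
    [-0.5,-3.5,0,0,0,0],
    [-0.5,-3.5,0,0,0,0],
    [-0.5,-3.5,0,0,0,0],
    [-0.5,-3.5,0,0,0,0],
    [-0.5,-3.5,0,0,0,0],
    [-0.5,-3.5,0,0,0,0],
    [-0.5,-3.5,0,0,0,0],
    [-0.5,-3.5,0,0,0,0]
  ]
}}

```text
clock: 25.3
position: [0.443, -0.0548, 0.3334]
ee_rot: [0.305, 3.126, 0.001]
force: [0.9, -0.5, 0.6]
width: 0.4
```

>>> {"api": "move_arm", "payload": {
  "series": [
    [0,-2,0,0,0,0],
    [0,0,0,0,0,0],
    [0,0,0,0,0,0],
    [0,0,0,0,0,0],
    [0,0,0,0,0,0]
  ]
}}

```text
clock: 25.8
position: [0.4435, -0.0721, 0.3325]
ee_rot: [-0.302, -3.127, -0.0]
force: [-0.1, 0.2, 0.0]
width: 0.399
```

```bash
sed -i 's/B=P-\[0,0,.051\]/B=np.array([.4834,.2268,.1564]);ax=np.array([np.cos(q[2]),np.sin(q[2]),0])*.07/' ov.py; python3 ov.py o3.png 6 -9 11.2
python3 - <<'E'
from h import *
a=[cam(n)[0] for n in('top','side')]
a0=[cv2.imread(f'pics/{n}0.png') for n in('top','side')]
cv2.imwrite('pics/full.png',np.vstack([np.hstack([cv2.resize(i[:,:,::-1],(400,300),interpolation=cv2.INTER_AREA) for i in a]),np.hstack([cv2.resize(i,(400,300)) for i in a0])]))
for _ in range(6): b=cam('side')[0]
print(np.abs(b[200:].astype(int)-a[1][200:]).max())
E
```

```text
t 25.8 yaw -11.030000000000001 tilt [-0.01  0.01] pos [ 0.4435 -0.0721  0.3325] loc mm [  19.9 -295.1  332.5] Floc [-0.13  0.15  0.03] T [ 0.025 -0.038  0.052] w 0.399
27
```

View pics/o3.png

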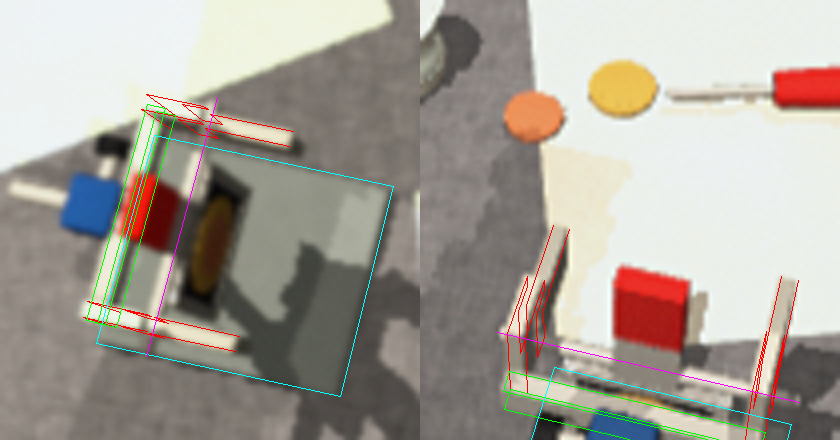

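View pics/full.png

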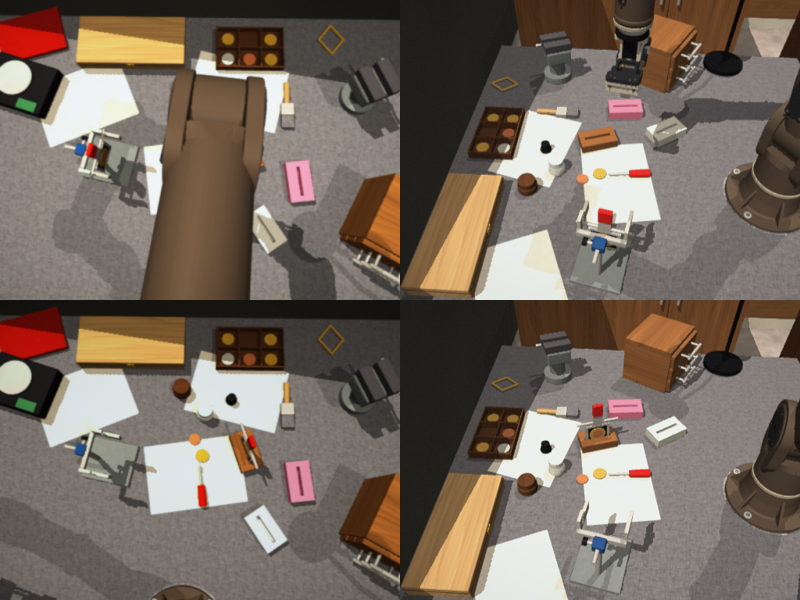

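The frame hangs upright between the hooks, with its bar across both throats (side half: tab at (650,310)). The cradle is empty and the bystanders have not moved. Before handing in I'll check that it is still, because the last picture difference (27) was ambiguous.

>>> {"api": "move_arm", "payload": {
  "series": [
    [0,0,0,0,0,0],
    [0,0,0,0,0,0],
    [0,0,0,0,0,0],
    [0,0,0,0,0,0],
    [0,0,0,0,0,0],
    [0,0,0,0,0,0],
    [0,0,0,0,0,0],
    [0,0,0,0,0,0]
  ]
}}

```text
clock: 27.1
position: [0.4434, -0.0732, 0.3325]
ee_rot: [0.305, 3.127, 0.0]
force: [-0.2, 0.1, 0.1]
width: 0.401
```

Run:
```python
from h import *
L=[]
for _ in range(24):
    c=cam('side')[0].astype(int)[255:310,240:300]; L.append(c)
    v,u=np.nonzero((c[:,:,0]>90)&(c[:,:,1]<60)&(c[:,:,2]<60)); print((u.mean().round(2),v.mean().round(2)),end=' ')
print(np.abs(L[-1]-L[0]).max())
w=workorder.sign_off(); print(w)
```

```text
(np.float64(22.39), np.float64(21.98)) (np.float64(22.41), np.float64(22.02)) (np.float64(22.41), np.float64(22.02)) (np.float64(22.39), np.float64(21.98)) (np.float64(22.41), np.float64(22.02)) (np.float64(22.39), np.float64(21.98)) (np.float64(22.39), np.float64(21.98)) (np.float64(22.39), np.float64(21.98)) (np.float64(22.39), np.float64(21.98)) (np.float64(22.39), np.float64(21.98)) (np.float64(22.39), np.float64(21.98)) (np.float64(22.39), np.float64(21.98)) (np.float64(22.39), np.float64(21.98)) (np.float64(22.41), np.float64(22.02)) (np.float64(22.36), np.float64(21.97)) (np.float64(22.39), np.float64(21.98)) (np.float64(22.39), np.float64(21.98)) (np.float64(22.39), np.float64(21.98)) (np.float64(22.39), np.float64(21.98)) (np.float64(22.39), np.float64(21.98)) (np.float64(22.38), np.float64(22.01)) (np.float64(22.39), np.float64(21.98)) (np.float64(22.39), np.float64(21.98)) (np.float64(22.39), np.float64(21.98)) 17
the job is handed in; nothing more can be done
None
```

The framed medal hangs on the stand's twin hooks, and the job was handed in at about 28 s of the 69 s allowed.

**What I did:** I lifted the frame out of the wooden cradle by its red tab. I set its bar down on the lips, slid it in under the roofs until it touched the back wall, backed off to the middle of the throats and lowered it in small steps. By touch, the hooks were about 9 mm low and 6 mm towards +y, which agrees with the pictures to within about 4 mm. Wrist force readings never exceeded about 11 N, and the drop from lip to throat floor was 23.6 mm against a nominal 24.

**Last checks:**
- **Release:** There was no residual force when the fingers opened, and the gripper is clear of the stand.
- **Hanging still:** The red tab stayed within 0.05 px over 1.2 s of pictures. An earlier whole-picture comparison showed a larger brightness difference (27 of 255), probably noise or the arm settling. I put it aside because the tab itself did not move.
- **Bystanders:** In the side view they look unmoved. The arm hid some of them in the last top view, so there I only have the side view.
- **Disagreement:** The first picture fit put the hooks 12.8 mm low, outside the stated 10 mm. I used the height found by touch instead.

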